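Seat the fixture plate on its two locating pins

ROBOT

A 7-joint arm with a two-finger parallel gripper is mounted at the origin on the work surface. World frame = base frame: x ahead of the robot, y to its left, z up, the work surface at z = 0. Lengths are in mm, angles in rad, forces in N, time in s.
With the tool pointing down it reaches from about 400 to 850 mm from the base axis. Payload 4.4 kg.
Tool frame: the origin (TCP) lies midway between the tips of the shut fingers; the grasp point (between the pads) lies 19 mm behind it (bot.tcp_to_grasp is the distance from the TCP to the grasp point, in mm); z points along the fingers, y is the line along which they close (so a half turn about z gives the same grasp; the last joint's range is limited). The gripper opens to 94 mm and grips with 3 to 60 N. Pads are 16 mm wide; open, the fingers measure 119 mm over their backs; the gripper's body (75 mm by 177 mm) begins 78 mm behind the grasp point.
Start: joints at [-1.326, 0.628, 0.038, 1.517, -0.027, 0.996, -0.02], TCP at [198.759, 618.881, 205.478] pointing down, gripper open.
Joint ranges: [-3.06, 3.06], [-0.37, 2.12], [-1.25, 1.32], [0.18, 2.47], [-1.1, 4.24], [0.23, 1.98], [-2.94, 2.94]. Speed limits (rad/s): [2.57, 2.57, 3.14, 3.14, 3.14, 3.14, 3.14].

INTERFACE

Orientations are given as a unit quaternion [x, y, z, w].
In Python, from workcell import bot gives the robot as it stands. The module is installed in compiled form; this text tells all that it offers.
- The arm moves only by the tool apply_moves, never from a script. Its argument "series" is a list of rows, each a list of 7 numbers: the shift along the world's x, y, z in units of 25 mm (1.0 is 25 mm), then the turn, a rotation vector about the world's x, y, z in units of 6 degrees (1.0 is 6 degrees), then the closure, from -1 (fully open) to 1 (shut). In form: [[dx, dy, dz, ax, ay, az, claw], ...]. A call has exactly 5 rows; each row is the pose to reach, as a shift and turn from the pose commanded when the call began; what a row does not reach only later rows make up. A row lasts 1/12 s, in which the tool goes at most 41.7 mm and 7.16 degrees, less where a joint would pass 70% of its speed; a pose out of reach is approached as far as the arm can. A call with a gripper value outside its range is refused whole. The fingers move at their own pace and stop on an object; the grip force is fixed at half the most. Time passes only in rows, so rows that repeat a pose let the fingers close, or fill a call up. It gives the time, the measured TCP pose, the force, the opening and the grip force at its end, in the units of the state.
- bot.observe(): the state, without advancing time (a new reading comes with each control period).
- bot.capture(name): name is "side" or "top" or "wrist"; returns the picture (384x512x3 uint8, red, green, blue); there is no depth.
- bot.camera_params(name): a dict with "fx", "fy", "cx", "cy" (pixels), "rvec" (rotation vector, rad) and "tvec" (3), from world to camera coordinates, as OpenCV has them; the wrist camera has in their place "T_tool_cam" (4x4, takes a point from camera to tool coordinates, whose origin is the TCP and whose axes are the flange's). Camera axes: x right, y down, z forward; pixel columns grow to the right and rows downward; lengths in mm; the calibration is good to about 2 mm. A picture is of the moment at which its call begins: read the wrist's pose just before it. camera_params takes no time and is no camera call.
- bot.hand_in(): hands the job in; it is judged then, once.
Trained networks look in the newest picture that a camera, given by its name, has taken for a name from the list of things; names that differ only in an ending like _2 or _b are one class to them, and where a whole thing is asked for, a point or a joint stands for the part that bears it (a point fixed in the world has none). Each returns a list of dicts, best first, with "confidence" (0 to 1); they miss things now and then, are a little off and sometimes report something else, mostly with a low value. They report only what shows in the picture. A call takes as long as a camera call. They do not tell look-alikes from the thing itself.
- bot.spot_in(camera, thing): "location" ([column, row] in pixels, amid what is visible of it).
- bot.spot_point(camera, thing): "location" ([column, row] in pixels: a listed point, or the origin of a listed thing).
The state is a dict: "t": time; "qpos": joint angles; "dq": joint speeds; "joint_torque": joint torques, N m; "tool_pos": TCP position; "orientation": TCP orientation; "ft_force": force on the tool from outside, world axes, zero at the start; "wrist_torque": the same for the moment, N m; "opening": finger opening in mm; "gripper_force": force on a finger pad.
Only numpy, scipy, OpenCV 4.12 (cv2) and the standard library are available. Lean on these libraries where they do the work, as an engineer would, in place of code of your own. Each camera call takes 0.05 s, during which the arm holds its last target. There are 200 camera calls.

TASK

Push the loose aluminium fixture plate sideways off the raised deck of the steel fixture base until both of its holes drop over the two locating pins and it lies flat and fully down on the lower seat. Only push or slide it - do not lift it - and never touch the brass turned part clamped on it; leave the ring gauge, plug gauge and joystick where they are, and finish clear of everything.

Things in the scene. Friction and masses are not known exactly. Their poses are not given: they have to be found in the camera images.
- fixture: Fixed steel base, 200 mm along x by 310 along y. Origin on its underside (on the table) at mid width, in line with the step. From y = 0 to +190 it is a raised deck, top 22 mm above the table; from y = 0 to -120 a lower flat seat, top 15 mm up. The 7 mm step runs along x at y = 0. Its position varies and it is turned up to 13 degrees from the world axes.
- seat (a point): Point on the seat surface (15 mm above the table) at fixture x = 0, y = -49 mm, where the plate's origin ends when seated; axes as the fixture's. Past the pin tops the plate may lean nose-down by up to about 8 degrees before it drops.
- pin_near (a point): Foot (on the seat) of the locating pin nearer the robot, at fixture x = -40, y = -29 mm. Steel, 10 mm in diameter, straight for 3.2 mm, then a cone to a 6 mm wide top 6.4 mm above the seat, 0.6 mm lower than the deck: the plate slides off the deck over the pin tops and drops when its holes meet them.
- pin_far (a point): Foot of the identical second pin, at fixture x = +40, y = -29 mm.
- plate: Loose aluminium plate, 120 mm along x, 90 along y, 10 thick, about 0.5 kg with the part. Origin: centre of its underside. Starts flat on the deck, centre 72 to 115 mm from the step, up to 18 mm off the fixture's centre line, turned up to 13 degrees from the fixture; goes towards the fixture's -y. Seated: axes parallel to the fixture's, +y edge 4 mm past the step, top 3 mm above the deck.
- hole_near (a point): Centre of the lower mouth of the round through hole, 13 mm in diameter, at plate x = -40, y = +20 mm; goes over pin_near.
- hole_far (a point): Centre of the lower mouth of the slotted through hole, 17 mm along plate x by 13 mm along plate y, at plate x = +40, y = +20 mm; goes over pin_far.
- part: Brass turned part fixed upright on the plate's top at plate x = 0, y = -10 mm: a 32 mm wide flange and a stepped stem, 26 mm high (36 mm above the plate's underside). Origin at the centre of its foot. Not to be touched.
- ring_gauge: Bystander: loose steel ring 64 mm across, 18 mm high, on the table; origin at the centre of its underside.
- plug_gauge: Bystander: loose double-ended plug gauge, 130 mm long along its x, 18 mm thick, black grip and steel ends, on the table; origin under its middle.
- joystick: Bystander: black joystick box 100 x 75 x 35 mm with a stick up to 86 mm high, on the table; origin at the centre of its underside.
Mind the look-alikes: they are no part of the job. Several things have the shape of the plate; the one meant has the colours described above.

How it is judged (in metres and radians):
At the end, for the whole second after the job is handed in: The plate lies flat on the seat (underside within 1.5 mm of the seat surface, tilt under 0.02 rad), the round hole's centre within 3 mm of the near pin and the slotted hole's within 5 mm of the far pin, and the plate is at rest (horizontal distance between hole_near and pin_near below 0.003 m and horizontal distance between hole_far and pin_far below 0.005 m and z of plate in the frame of seat below 0.0015 m and angle between plate's own z axis and vertical below 0.02 rad and linear speed of plate below 0.01 m/s and angular speed of plate below 0.05 rad/s); the robot touches nothing.
It fails at once if the plate is lifted: its centre rises more than 5 mm above its height on the deck (z of plate in the frame of fixture above 0.027 m).
It fails at once if the plate is tipped up by more than 0.3 rad (angle between plate's own z axis and vertical above 0.3 rad).
It fails at once if the brass part on the plate is touched (contact force between any of the fingers, the arm and part above 0.3 N).
It fails at once if a bystander is moved by more than 15 mm (distance of any of ring_gauge, plug_gauge, joystick from where it was at the start of the episode above 0.015 m).
It also fails if it takes over 72 s, if anything falls off the work surface, if the arm or the gripper's body presses on something with over 40 N, if the wrist force passes 120 N, or if a joint passes its speed limit or range.

## Working session

There is one attempt and no reset: what is moved stays moved. The work goes in short steps, Python scripts to look and compute and a tool call to move; the robot and the scene stay as the last step left them, time stands still between calls to the robot, and variables do not carry over. Pictures are saved under pics/ and viewed, at most 10 in all, crops included, and the job is handed in when it is done.

Besides the shell and the picture viewer there is one more tool, called after "Request:" as a command line: name --pt "numbers of a row" for each row, then --argument value for the rest. apply_moves: Moves the arm, as the interface text tells. Its arguments: {"type":"object","properties":{"series":{"type":"array","items":{"type":"array","items":{"type":"number"}}}},"required":["series"]}

```bash
mkdir -p pics; cat > h.py <<'E'
import numpy as np, cv2
from workcell import bot
from scipy.spatial.transform import Rotation as R
def cam(n):
    p=bot.camera_params(n); K=np.array([[p['fx'],0,p['cx']],[0,p['fy'],p['cy']],[0,0,1.]])
    if 'rvec' in p: return K,R.from_rotvec(np.ravel(p['rvec'])).as_matrix(),np.ravel(p['tvec'])
    s=bot.observe(); T=np.eye(4); T[:3,:3]=R.from_quat(s['orientation']).as_matrix(); T[:3,3]=s['tool_pos']
    W=np.linalg.inv(T@np.array(p['T_tool_cam'])); return K,W[:3,:3],W[:3,3]
def toworld(c,uv,z):
    K,r,t=c; d=r.T@np.linalg.solve(K,[uv[0],uv[1],1]); o=-r.T@t; return o+d*(z-o[2])/d[2]
def proj(c,X):
    K,r,t=c; p=(r@np.atleast_2d(X).T).T+t; p=p@K.T; return p[:,:2]/p[:,2:]
def save(n,im): cv2.imwrite('pics/'+n,im[:,:,::-1])
E
python3 - <<'E'
from h import *
ims=[bot.capture(n) for n in('side','top')]
save('a.png',np.hstack([cv2.resize(i,(400,300)) for i in ims])); save('top0.png',ims[1])
Z=dict(plate=0,part=32,hole_near=22,hole_far=22,pin_near=15,pin_far=15,fixture=0,seat=15,ring_gauge=0,plug_gauge=0,joystick=0); Z['plate']=22
for n in('top','side'):
  c=cam(n); print(n,-c[1].T@c[2])
  for k,z in Z.items():
    for d in bot.spot_point(n,k)[:3]: print(k,np.round(d['location']),round(d['confidence'],2),np.round(toworld(c,d['location'],z)))
print(bot.observe()['orientation'],bot.observe()['t'])
E
```

```text
top [359.83139482  13.72323042 945.55406963]
plate [225. 277.] 0.88 [338.  79.  22.]
plate [263. 122.] 0.7 [749. -49.  22.]
plate [220. 199.] 0.67 [541.  81.  22.]
part [266. 119.] 0.68 [753. -57.  32.]
part [221. 203.] 0.65 [528.  78.  32.]
part [230. 277.] 0.55 [338.  66.  32.]
hole_near [216. 294.] 0.91 [299. 104.  22.]
hole_near [274. 134.] 0.89 [713. -78.  22.]
hole_near [215. 217.] 0.61 [494.  97.  22.]
hole_far [223. 261.] 0.94 [378.  82.  22.]
hole_far [250. 123.] 0.75 [750. -13.  22.]
hole_far [256. 198.] 0.66 [538. -13.  22.]
pin_near [269. 212.] 0.78 [498. -47.  15.]
pin_far [264. 182.] 0.71 [581. -40.  15.]
fixture [256. 198.] 0.88 [541. -15.   0.]
seat [275. 199.] 0.91 [533. -66.  15.]
ring_gauge [368. 154.] 0.64 [ 644. -336.    0.]
ring_gauge [392. 212.] 0.54 [ 479. -380.    0.]
plug_gauge [392. 211.] 0.9 [ 481. -378.    0.]
plug_gauge [365. 153.] 0.2 [ 649. -328.    0.]
joystick [119. 218.] 0.7 [512. 354.   0.]
side [ 353.16581611 -900.67651134  748.51293217]
plate [336. 222.] 0.88 [753. -79.  22.]
plate [303. 171.] 0.71 [740. 162.  22.]
plate [164. 210.] 0.68 [334.  58.  22.]
part [308. 163.] 0.58 [763. 185.  32.]
part [239. 195.] 0.53 [533.  68.  32.]
part [338. 219.] 0.5 [755. -83.  32.]
hole_near [227. 192.] 0.93 [506. 105.  22.]
hole_near [151. 209.] 0.81 [300.  68.  22.]
hole_near [309. 176.] 0.71 [750. 131.  22.]
hole_far [182. 206.] 0.9 [380.  66.  22.]
hole_far [329. 208.] 0.9 [754. -24.  22.]
hole_far [255. 190.] 0.83 [581.  95.  22.]
pin_near [236. 230.] 0.79 [501. -52.  15.]
pin_far [265. 224.] 0.64 [576. -44.  15.]
pin_far [227. 192.] 0.41 [509. 114.  15.]
fixture [248. 226.] 0.75 [538. -26.   0.]
seat [254. 235.] 0.89 [542. -79.  15.]
ring_gauge [328. 313.] 0.58 [ 640. -332.    0.]
plug_gauge [257. 349.] 0.6 [ 478. -385.    0.]
joystick [214. 154.] 0.59 [506. 343.   0.]
[ 1.54797637e-01  9.87946198e-01  1.45346814e-05 -3.81055945e-05] 1.2
```

View pics/a.png

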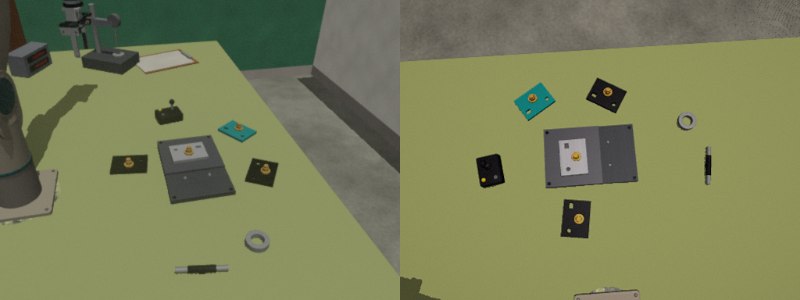

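View pics/top0.png

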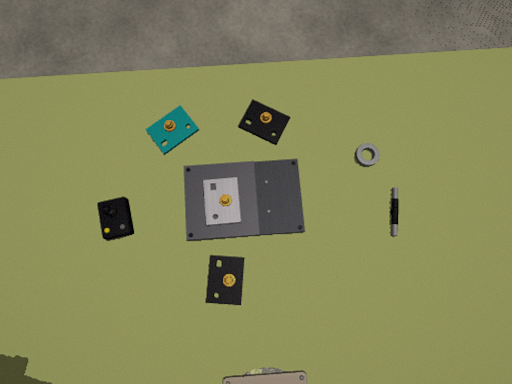

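The plate meant is the silver one on the grey fixture at top px (222,201). The look-alikes are two black plates at (225,280) and (264,122) and a teal one at (172,130), which have the wrong colours and are off the fixture. The ring gauge is at (368,155), the plug gauge at (395,212) and the joystick at (116,218). I'll move over the fixture and confirm this with the wrist camera.

Request:
apply_moves --pt "0.7 -1.1 0.2 0 0 -0.55 -1" --pt "1.4 -2.2 0.4 0 0 -1.1 -1" --pt "2.1 -3.4 0.6 0 0 -1.7 -1" --pt "2.8 -4.5 0.8 0 0 -2.2 -1" --pt "3.4 -5.6 1.0 0 0 -2.8 -1"

```text
t: 1.62
tool_pos: [284.9, 477.3, 230.8]
orientation: [0.299, 0.954, 0.0, 0.0]
ft_force: [1.0, 0.4, -0.1]
opening: 93.8
gripper_force: 0.0
```

Request:
apply_moves --pt "0.7 -1.1 0.2 0 0 -0.55 -1" --pt "1.4 -2.2 0.4 0 0 -1.1 -1" --pt "2.1 -3.4 0.6 0 0 -1.7 -1" --pt "2.8 -4.5 0.8 0 0 -2.2 -1" --pt "3.4 -5.6 1.0 0 0 -2.8 -1"

```text
t: 2.03
tool_pos: [369.9, 337.3, 256.0]
orientation: [0.435, 0.9, 0.0, 0.0]
ft_force: [0.3, -0.2, 1.0]
opening: 94.0
gripper_force: 0.0
```

Request:
apply_moves --pt "0.7 -1.1 0.2 0 0 -0.55 -1" --pt "1.4 -2.2 0.4 0 0 -1.1 -1" --pt "2.1 -3.4 0.6 0 0 -1.7 -1" --pt "2.8 -4.5 0.8 0 0 -2.2 -1" --pt "3.4 -5.6 1.0 0 0 -2.8 -1"

```text
t: 2.45
tool_pos: [454.8, 197.3, 281.1]
orientation: [0.562, 0.827, 0.0, 0.0]
ft_force: [0.9, -1.2, -0.0]
opening: 93.9
gripper_force: 0.0
```

Request:
apply_moves --pt "0.5 -0.9 0.2 0 0 -0.55 -1" --pt "1.0 -1.8 0.4 0 0 -1.1 -1" --pt "1.5 -2.6 0.6 0 0 -1.7 -1" --pt "2.0 -3.5 0.8 0 0 -2.2 -1" --pt "2.0 -4.0 1.0 0 0 -2.8 -1"

```text
t: 2.87
tool_pos: [505.9, 95.7, 306.0]
orientation: [0.678, 0.735, 0.0, 0.001]
ft_force: [0.3, 0.1, 0.3]
opening: 94.0
gripper_force: 0.0
```

```bash
python3 - <<'E'
from h import *
s=bot.observe(); print(s['t'],s['tool_pos'],R.from_quat(s['orientation']).as_matrix().round(3).tolist(),s['opening'],s['qpos'])
im=bot.capture('wrist'); save('w0.png',im); c=cam('wrist'); print(-c[1].T@c[2])
for k,z in dict(part=32,hole_near=22,hole_far=22,plate=22,pin_near=15,pin_far=15,fixture=0,seat=15).items():
    for d in bot.spot_point('wrist',k)[:3]: print(k,np.round(d['location']),round(d['confidence'],2),np.round(toworld(c,d['location'],z),1))
E
```

```text
2.8667 [505.87081765  95.73789301 306.03150379] [[-0.081, 0.997, 0.002], [0.997, 0.081, -0.001], [-0.002, 0.002, -1.0]] 94.02046117632287 [-0.57529723  0.35038246  0.46290316  1.75781756 -0.17340068  1.07199049
  0.02747681]
[500.15988116 164.20493201 486.18568307]
part [136. 166.] 0.89 [342.5  72.5  32. ]
part [273. 175.] 0.8 [534.4  73.5  32. ]
part [408. 266.] 0.69 [749.9 -51.1  32. ]
hole_near [435. 124.] 0.79 [751.8 160.3  22. ]
hole_near [247. 157.] 0.75 [496.6  95.4  22. ]
hole_near [113. 137.] 0.6 [307.7 108.9  22. ]
hole_far [412. 232.] 0.9 [751.5  -0.   22. ]
hole_far [165. 149.] 0.88 [380.2  97.4  22. ]
hole_far [413.  71.] 0.77 [708.5 226.4  22. ]
plate [136. 154.] 0.81 [339.6  87.   22. ]
plate [403. 256.] 0.74 [744.6 -39.9  22. ]
plate [434.  92.] 0.68 [742.5 202.   22. ]
pin_near [243. 244.] 0.76 [499.7 -41.   15. ]
pin_near [304. 159.] 0.15 [579.   96.6  15. ]
pin_far [293. 249.] 0.78 [576.8 -43.1  15. ]
fixture [269. 227.] 0.93 [538.1 -14.9   0. ]
seat [268. 262.] 0.81 [540.3 -68.3  15. ]
seat [276. 167.] 0.65 [538.6  81.9  15. ]
```

View pics/w0.png

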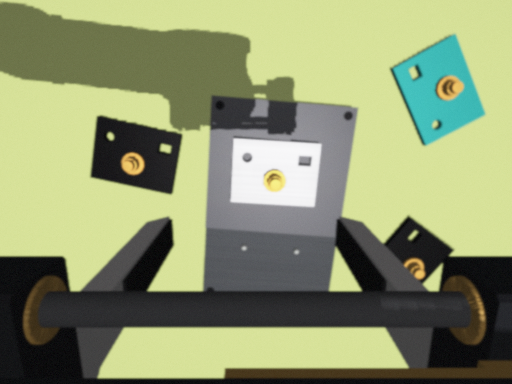

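The crop confirms it: the silver-white plate lies on the dark deck, with corners at about (234,138), (321,141), (315,207) and (231,200). The round hole is at (247,157), the slot at (305,160), and the pin tops at (244,248) and (297,252). I'll measure these accurately.

```bash
cat >> h.py <<'E'
def ang(v): return np.degrees(np.arctan2(v[1],v[0]))
def plate(n,im,zt=32.,c=None,guess=(540,80)):
    c=c or cam(n); hsv=cv2.cvtColor(im,cv2.COLOR_RGB2HSV)
    m=((hsv[...,2]>135)&(hsv[...,1]<60)).astype(np.uint8)
    cs,_=cv2.findContours(m,cv2.RETR_EXTERNAL,cv2.CHAIN_APPROX_NONE); best=None
    for k in cs:
        if cv2.contourArea(k)<300: continue
        w=np.array([toworld(c,p[0],zt)[:2] for p in k])
        (cx,cy),(a,b),_=r=cv2.minAreaRect(w.astype(np.float32))
        if abs(max(a,b)-120)<15 and abs(min(a,b)-90)<15:
            bx=cv2.boxPoints(r); e=[bx[1]-bx[0],bx[2]-bx[1]]; e=max(e,key=np.linalg.norm); e=e*np.sign(e[0])
            print(n,'plate c',np.round([cx,cy],1),'size',np.round([a,b],1),'yaw',round(ang(e),2))
def pins(n,im,guess,z=21.4,c=None):
    c=c or cam(n); out=[]
    g=cv2.cvtColor(im,cv2.COLOR_RGB2GRAY).astype(float)
    for q in guess:
        u,v=np.round(proj(c,[*q,z])[0]).astype(int); w=g[v-6:v+7,u-6:u+7]; w=np.clip(w-np.median(w)-12,0,None)
        Y,X=np.mgrid[v-6:v+7,u-6:u+7]; out.append(toworld(c,((w*X).sum()/w.sum(),(w*Y).sum()/w.sum()),z)[:2])
    print(n,'pins',np.round(out,1).tolist(),'dist',np.linalg.norm(out[1]-out[0]).round(1),'yaw',round(ang(out[1]-out[0]),2)); return out
E
python3 - <<'E'
from h import *
for n in('wrist','top','side'):
    im=bot.capture(n); plate(n,im); pins(n,im,[(499,-45),(578,-44)])
E
```

```text
wrist pins [[502.7, -41.0], [582.7, -41.0]] dist 80.0 yaw 0.02
top pins [[500.8, -44.6], [580.7, -44.3]] dist 79.9 yaw 0.19
side plate c [537.9  76.3] size [116.4  85.1] yaw 1.6
side pins [[504.0, -47.3], [583.5, -47.0]] dist 79.5 yaw 0.25
```

```bash
python3 - <<'E'
from h import *
for n,p in(('wrist',[(240,190),(310,190),(275,150),(275,120),(275,225),(200,150),(370,150)]),('top',[(210,210),(235,185),(235,215),(250,200),(195,200),(300,300)])):
    im=bot.capture(n); h=cv2.cvtColor(im,cv2.COLOR_RGB2HSV); print(n,[h[v,u].tolist() for u,v in p])
E
```

```text
wrist [[120, 1, 243], [120, 1, 244], [120, 1, 247], [105, 18, 56], [114, 9, 143], [34, 81, 226], [35, 84, 226]]
top [[120, 5, 50], [162, 7, 190], [168, 7, 193], [150, 10, 105], [150, 12, 42], [32, 99, 167]]
```

```bash
sed -i "s/guess=(540,80)):/th=195):/; s/>135/>th/" h.py; python3 - <<'E'
from h import *
im=bot.capture('wrist'); plate('wrist',im); plate('wrist',im,th=170); plate('wrist',im,th=215)
g=cv2.cvtColor(im,cv2.COLOR_RGB2GRAY); c=cam('wrist')
for v in range(222,246,3): print(v,g[v,215:330:15].tolist())
im=bot.capture('side'); [plate('side',im,th=t) for t in(100,115,125)]
E
```

```text
wrist plate c [537.2  79.6] size [121.   90.6] yaw 1.12
wrist plate c [537.4  79.5] size [122.5  92.3] yaw 1.12
wrist plate c [537.3  79.7] size [119.6  89.5] yaw 1.17
222 [126, 129, 134, 136, 135, 136, 136, 131]
225 [125, 130, 133, 134, 137, 135, 136, 132]
228 [125, 131, 132, 134, 136, 133, 135, 131]
231 [100, 114, 129, 134, 136, 133, 131, 130]
234 [87, 94, 93, 109, 127, 134, 133, 130]
237 [91, 94, 91, 92, 94, 100, 116, 125]
240 [92, 93, 92, 91, 94, 95, 97, 94]
243 [89, 92, 93, 93, 94, 96, 92, 92]
side plate c [538.6  75. ] size [121.3  95.9] yaw 1.7
side plate c [538.2  76.3] size [118.7  89.5] yaw 1.68
side plate c [538.5  76.5] size [118.1  87.6] yaw 1.38
```

Request:
apply_moves --pt "-0.6 -0.2 -1.0 0 0 -0.2 1" --pt "-1.2 -0.4 -2.0 0 0 -0.4 1" --pt "-1.8 -0.6 -3.0 0 0 -0.6 1" --pt "-2.04 -0.8 -4.0 0 0 -0.73 1" --pt "-2.04 -0.8 -5.0 0 0 -0.73 1"

```text
t: 4.08
tool_pos: [451.1, 78.0, 179.8]
orientation: [0.704, 0.71, -0.0, -0.0]
ft_force: [0.2, -0.1, 0.1]
opening: 63.9
gripper_force: 0.0
```

Request:
apply_moves --pt "0 0 -1.0 0 0 0 1" --pt "0 0 -2.0 0 0 0 1" --pt "0 0 -3.0 0 0 0 1" --pt "0 0 -4.0 0 0 0 1" --pt "0 0 -4.8 0 0 0 1"

```text
t: 4.5
tool_pos: [452.5, 78.8, 58.9]
orientation: [0.703, 0.711, -0.0, -0.0]
ft_force: [0.2, -0.2, -0.0]
opening: 30.6
gripper_force: 0.0
```

Request:
apply_moves --pt "0 0 -0.5 0 0 0 1" --pt "0 0 -0.9 0 0 0 1" --pt "0 0 -1.2 0 0 0 1" --pt "0 0 -1.4 0 0 0 1" --pt "0 0 -1.4 0 0 0 1"

```text
t: 4.92
tool_pos: [452.5, 78.8, 24.8]
orientation: [0.703, 0.711, -0.0, -0.0]
ft_force: [-0.1, 0.4, 0.1]
opening: 0.8
gripper_force: 0.0
```

```bash
python3 - <<'E'
from h import *
im=bot.capture('wrist'); save('w1.png',im); s=bot.observe(); print(s['t'],s['tool_pos'],R.from_quat(s['orientation']).as_matrix()[:,1].round(3),s['opening'],s['ft_force'])
[plate('wrist',im,th=t) for t in (170,195,215)]
im=bot.capture('top'); plate('top',im,th=140); im=bot.capture('side'); plate('side',im,th=115)
E
```

```text
4.9667 [452.81390525  78.83735967  25.37940339] [ 1.     0.011 -0.   ] 0.4597624192024703 [-0.493775    0.99440142  0.46869745]
side plate c [538.4  76.6] size [119.4  91. ] yaw 1.07
```

View pics/w1.png

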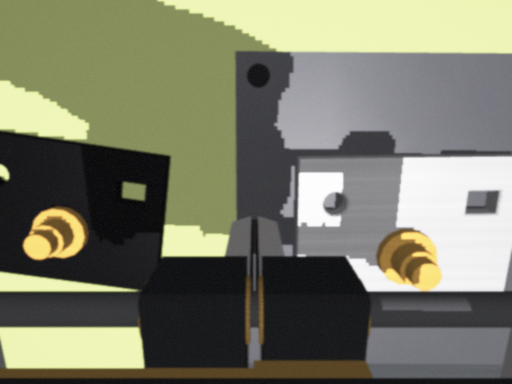

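The shut fingers are beside the plate's -x edge (edge column ~297), with the tip at ~255. I'll push +x gently.

Request:
apply_moves --pt "0.2 -0.1 0 0 0 0 1" --pt "0.4 -0.1 0 0 0 0 1" --pt "0.5 -0.1 0 0 0 0 1" --pt "0.6 -0.1 0 0 0 0 1" --pt "0.68 -0.1 0 0 0 0 1"

```text
t: 5.48
tool_pos: [468.1, 76.4, 25.5]
orientation: [0.703, 0.711, -0.001, -0.001]
ft_force: [-6.5, -1.4, 6.9]
opening: 0.3
gripper_force: 4.9
```

```bash
python3 - <<'E'
from h import *
s=bot.observe(); print(s['tool_pos'],s['ft_force'])
im=bot.capture('side'); [plate('side',im,th=t) for t in(105,115,125)]; pins('side',im,[(504,-47),(583,-47)])
E
```

```text
[468.06291566  76.35778955  25.5152726 ] [-6.54201399 -1.37203288  6.8644007 ]
side plate c [538.5  74.8] size [121.2  94.3] yaw 2.31
side plate c [538.3  76.5] size [119.8  90.1] yaw 1.43
side plate c [538.4  76.5] size [118.3  88.8] yaw 1.43
side pins [[503.8, -47.2], [583.5, -46.8]] dist 79.7 yaw 0.28
```

Request:
apply_moves --pt "0.05 0 0 0 0 0 1" --pt "0.1 0 0 0 0 0 1" --pt "0.15 0 0 0 0 0 1" --pt "0.2 0 0 0 0 0 1" --pt "0.2 0 0 0 0 0 1"

```text
t: 5.95
tool_pos: [468.2, 76.4, 25.4]
orientation: [0.703, 0.711, -0.004, -0.005]
ft_force: [-11.7, -0.9, 14.5]
opening: 0.4
gripper_force: 8.8
```

```bash
python3 - <<'E'
from h import *
s=bot.observe(); print(s['tool_pos'],s['ft_force'])
im=bot.capture('side'); [plate('side',im,th=t) for t in(115,125)]; pins('side',im,[(504,-47),(583,-47)])
E
```

```text
[468.19149692  76.38388546  25.436024  ] [-11.7222764   -0.8866873   14.47657668]
side plate c [538.6  76.3] size [118.8  89.7] yaw 1.43
side plate c [538.4  76.2] size [118.3  88.2] yaw 1.43
side pins [[504.0, -47.2], [583.4, -47.0]] dist 79.5 yaw 0.13
```

The finger's back face is tapered and wedges on the plate's edge (an upward force, and the plate doesn't move). I'll back off, turn the tool 90°, and push with the flat finger sides.

Request:
apply_moves --pt "-0.4 0 0 0 0 0 1" --pt "-0.8 0 0.2 0 0 1 1" --pt "-1.0 0 0.4 0 0 2 1" --pt "-1.0 0 0.6 0 0 3 1" --pt "-1.0 0 0.6 0 0 4 1"

```text
t: 6.42
tool_pos: [450.3, 76.5, 41.2]
orientation: [0.538, 0.843, 0.0, 0.001]
ft_force: [0.6, 0.1, 0.6]
opening: 0.5
gripper_force: 0.0
```

Request:
apply_moves --pt "0 0 0 0 0 1 1" --pt "0 0 0 0 0 2 1" --pt "0 0 0 0 0 3 1" --pt "0 0 0 0 0 4 1" --pt "0 0 0 0 0 5 1"

```text
t: 6.83
tool_pos: [450.3, 76.5, 40.6]
orientation: [0.301, 0.953, 0.0, 0.0]
ft_force: [-0.5, -0.2, -0.8]
opening: 0.5
gripper_force: 0.0
```

Request:
apply_moves --pt "0 0 0 0 0 1 0.4" --pt "0 0 0 0 0 2 0.4" --pt "0 0 0 0 0 3 0.4" --pt "0 0 0 0 0 4 0.4" --pt "0 0 0 0 0 5 0.4"

```text
t: 7.25
tool_pos: [450.3, 76.4, 40.5]
orientation: [0.045, 0.999, 0.0, 0.0]
ft_force: [0.9, -0.2, -0.0]
opening: 27.6
gripper_force: 0.0
```

Request:
apply_moves --pt "0 0 0 0 0 0.8 0.4" --pt "0 0 -0.2 0 0 0.8 0.4" --pt "0 0 -0.4 0 0 0.8 0.4" --pt "0 0 -0.6 0 0 0.8 0.4" --pt "0 0 -0.6 0 0 0.8 0.4"

```text
t: 7.67
tool_pos: [449.2, 76.2, 24.4]
orientation: [0.006, 1.0, -0.0, -0.001]
ft_force: [-0.4, 0.4, -0.0]
opening: 28.2
gripper_force: 0.0
```

```bash
python3 - <<'E'
from h import *
s=bot.observe(); print(s['t'],s['tool_pos'],R.from_quat(s['orientation']).as_matrix().round(3).tolist(),s['ft_force'],s['opening'])
im=bot.capture('side'); [plate('side',im,th=t) for t in(115,125)]
E
```

```text
7.6667 [449.15317406  76.22448603  24.37281887] [[-1.0, 0.012, -0.002], [0.012, 1.0, -0.001], [0.002, -0.001, -1.0]] [-0.44018281  0.35671614 -0.00765245] 28.19817931671399
side plate c [538.6  76.5] size [120.2  90.1] yaw 1.43
side plate c [538.4  76.5] size [118.2  88.9] yaw 1.23
```

Request:
apply_moves --pt "0.3 0 0 0 0 0.15 0.4" --pt "0.5 0 0 0 0 0.15 0.4" --pt "0.7 0 0 0 0 0.15 0.4" --pt "0.8 0 0 0 0 0.15 0.4" --pt "0.9 0 0 0 0 0.15 0.4"

```text
t: 8.13
tool_pos: [468.9, 76.3, 25.3]
orientation: [-0.003, 1.0, -0.001, -0.003]
ft_force: [-9.6, 1.1, 6.3]
opening: 28.2
gripper_force: 4.5
```

```bash
python3 - <<'E'
from h import *
s=bot.observe(); print(s['tool_pos'],s['ft_force'])
im=bot.capture('side'); [plate('side',im,th=t) for t in(115,125)]; pins('side',im,[(504,-47),(583,-47)])
E
```

```text
[468.88615175  76.26935927  25.32083949] [-9.5875056   1.11317264  6.33910675]
side plate c [544.2  76. ] size [109.6  90.1] yaw 1.39
side plate c [544.1  76. ] size [110.   88.4] yaw 1.91
side pins [[504.0, -47.3], [583.5, -46.9]] dist 79.5 yaw 0.25
```

Request:
apply_moves --pt "0.05 0 0.02 0 0 0 0.4" --pt "0.1 0 0.04 0 0 0 0.4" --pt "0.15 0 0.04 0 0 0 0.4" --pt "0.2 0 0.04 0 0 0 0.4" --pt "0.2 0 0.04 0 0 0 0.4"

```text
t: 8.6
tool_pos: [477.6, 76.2, 26.4]
orientation: [-0.002, 1.0, -0.0, 0.0]
ft_force: [-1.8, -0.6, -1.9]
opening: 28.3
gripper_force: 0.9
```

```bash
python3 - <<'E'
from h import *
s=bot.observe(); print(s['tool_pos'],s['ft_force'],s['wrist_torque'],R.from_quat(s['orientation']).as_matrix()[:,2])
im=bot.capture('side'); [plate('side',im,th=t) for t in(115,125)]
im=bot.capture('wrist'); u,v=330,250; save('w2.png',im)
E
```

```text
[477.6217662   76.16798121  26.39253849] [-1.841904   -0.64509884 -1.87809079] [-0.01360954  0.44540481  0.00523562] [ 1.38039157e-04 -1.07185210e-04 -9.99999985e-01]
side plate c [553.3  75.6] size [ 90.2 109. ] yaw -0.55
side plate c [553.1  75.6] size [109.2  88. ] yaw 0.17
```

View pics/w2.png

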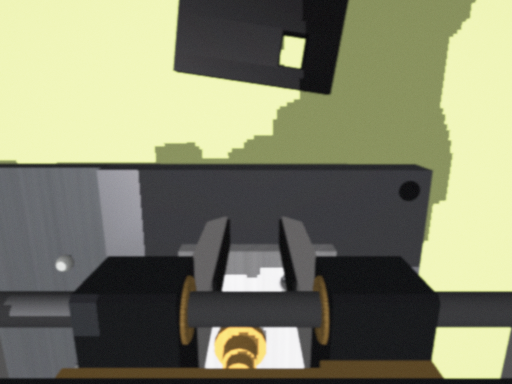

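The wrist view shows the fingers at the plate's -x edge. It slid about 9 mm in a stick-slip jump, past centre by about 4.5 mm. I can take that out by pushing -y slightly diagonally, so I'll re-orient and measure again.

Request:
apply_moves --pt "-0.3 0 0 0 0 0 0.4" --pt "-0.7 0 0.2 0 0 0 0.4" --pt "-0.8 0 1.2 0 0 -0.5 0.4" --pt "-0.8 0 2.4 0 0 -1.5 0.2" --pt "-0.8 0 3.6 0 0 -2.5 0"

```text
t: 9.12
tool_pos: [455.9, 76.6, 117.6]
orientation: [0.13, 0.992, 0.0, -0.001]
ft_force: [0.8, -0.5, 0.3]
opening: 37.9
gripper_force: 0.0
```

Request:
apply_moves --pt "0.5 0.2 1 0 0 -1 -0.3" --pt "1 0.4 2 0 0 -2 -0.3" --pt "1.5 0.6 3 0 0 -3 -0.3" --pt "2 0.8 4 0 0 -4 -0.3" --pt "2.5 1.0 5 0 0 -5 -0.3"

```text
t: 9.53
tool_pos: [519.6, 101.8, 243.6]
orientation: [0.382, 0.924, 0.001, 0.001]
ft_force: [0.7, -0.5, -0.5]
opening: 60.8
gripper_force: 0.0
```

Request:
apply_moves --pt "0.2 0.1 0.2 0 0 -1 -0.3" --pt "0.4 0.2 0.4 0 0 -2 -0.3" --pt "0.6 0.3 0.6 0 0 -3 -0.3" --pt "0.8 0.4 0.8 0 0 -4 -0.3" --pt "1.0 0.4 1 0 0 -5 -0.3"

```text
t: 9.95
tool_pos: [544.3, 112.2, 267.2]
orientation: [0.608, 0.794, 0.001, 0.0]
ft_force: [0.0, -0.3, 1.2]
opening: 61.0
gripper_force: 0.0
```

Request:
apply_moves --pt "0 0 0 0 0 -1 -0.3" --pt "0 0 0 0 0 -2 -0.3" --pt "0 0 0 0 0 -2.5 -0.3" --pt "0 0 0 0 0 -2.5 -0.3" --pt "0 0 0 0 0 -2.5 -0.3"

```text
t: 10.37
tool_pos: [544.2, 111.6, 266.7]
orientation: [0.704, 0.71, 0.0, 0.0]
ft_force: [0.1, 0.3, 0.3]
opening: 60.6
gripper_force: 0.0
```

```bash
python3 - <<'E'
from h import *
s=bot.observe(); print(s['t'],s['tool_pos'],R.from_quat(s['orientation']).as_matrix()[:,1],s['opening'])
im=bot.capture('wrist'); [plate('wrist',im,th=t) for t in(170,195,215)]; pins('wrist',im,[(502.7,-41),(582.7,-41)]); save('w3.png',im)
im=bot.capture('side'); [plate('side',im,th=t) for t in(115,125)]; pins('side',im,[(504,-47),(583,-47)])
E
```

```text
10.3667 [544.24902048 111.60240786 266.73291179] [9.99972283e-01 7.42969029e-03 4.81609317e-04] 60.61392644257611
wrist plate c [547.7  78.9] size [123.5  90.5] yaw 0.37
wrist plate c [547.7  78.9] size [121.6  90.5] yaw 0.37
wrist plate c [547.6  78.9] size [120.6  87.8] yaw 0.37
wrist pins [[502.9, -40.6], [582.8, -40.5]] dist 79.9 yaw 0.1
side plate c [548.4  75.3] size [119.2  89.6] yaw 0.57
side plate c [548.5  75.8] size [ 87.8 118.5] yaw -0.19
side pins [[503.7, -47.3], [583.6, -46.9]] dist 79.9 yaw 0.28
```

Both cameras agree: the plate is offset by +4.8 mm in x and has about 141 mm to go in -y, with its yaw aligned. I'll go behind the +y edge.

Request:
apply_moves --pt "0.1 0.8 -1 0 0 0 -0.3" --pt "0.14 1.6 -2 0 0 -0.03 -0.3" --pt "0.14 2.1 -3 0 0 -0.03 -0.3" --pt "0.14 2.1 -4.3 0 0 -0.03 -0.3" --pt "0.14 2.1 -5.6 0 0 -0.03 -0.3"

```text
t: 10.88
tool_pos: [548.5, 165.5, 125.7]
orientation: [0.705, 0.709, 0.001, 0.0]
ft_force: [-0.1, -0.6, -0.6]
opening: 60.9
gripper_force: 0.0
```

Request:
apply_moves --pt "0 0 -1 0 0 0 -0.3" --pt "0 0 -2 0 0 0 -0.3" --pt "0 0 -3 0 0 0 -0.3" --pt "0 0 -3.7 0 0 0 -0.3" --pt "0 0 -4.0 0 0 0 -0.3"

```text
t: 11.3
tool_pos: [546.6, 163.4, 24.0]
orientation: [0.706, 0.708, -0.002, -0.001]
ft_force: [-1.2, -0.3, 0.1]
opening: 61.2
gripper_force: 0.0
```

Request:
apply_moves --pt "0 -0.3 0 0 0 0 -0.3" --pt "0 -0.6 0 0 0 0 -0.3" --pt "0 -0.8 0 0 0 0 -0.3" --pt "0 -1.0 0 0 0 0 -0.3" --pt "0 -1.1 0 0 0 0 -0.3"

```text
t: 11.72
tool_pos: [549.2, 135.0, 27.7]
orientation: [0.707, 0.707, 0.001, 0.001]
ft_force: [-0.3, 0.2, 0.1]
opening: 61.2
gripper_force: 0.0
```

Request:
apply_moves --pt "0 -0.15 0 0 0 0 -0.3" --pt "-0.01 -0.3 0 0 0 0 -0.3" --pt "-0.02 -0.5 0 0 0 0 -0.3" --pt "-0.03 -0.7 0 0 0 0 -0.3" --pt "-0.04 -0.9 0 0 0 0 -0.3"

```text
t: 12.13
tool_pos: [548.2, 116.9, 27.3]
orientation: [0.705, 0.709, 0.002, -0.0]
ft_force: [0.2, 6.0, 3.5]
opening: 61.2
gripper_force: 2.9
```

Request:
apply_moves --pt "-0.01 -0.2 0 0 0 0 -0.3" --pt "-0.03 -0.4 0 0 0 0 -0.3" --pt "-0.04 -0.6 0 0 0 0 -0.3" --pt "-0.06 -0.8 0 0 0 0 -0.3" --pt "-0.07 -1.0 0 0 0 0 -0.3"

```text
t: 12.55
tool_pos: [546.6, 91.8, 27.3]
orientation: [0.705, 0.709, 0.002, -0.0]
ft_force: [0.8, 6.2, 2.8]
opening: 61.3
gripper_force: 3.0
```

```bash
python3 - <<'E'
from h import *
s=bot.observe(); print(s['t'],s['tool_pos'],R.from_quat(s['orientation']).as_matrix()[:,1],s['ft_force'])
im=bot.capture('side'); [plate('side',im,th=t) for t in(105,115,125)]; pins('side',im,[(504,-47),(583,-47)]); save('s3.png',im)
im=bot.capture('top'); [plate('top',im,th=t) for t in(100,125,140)]; save('t3.png',im)
E
```

```text
12.55 [546.56644202  91.77261028  27.33571178] [0.99998631 0.00461819 0.00246009] [0.82618259 6.15224923 2.7644114 ]
side plate c [546.5  32.9] size [121.3  93.2] yaw 0.22
side plate c [546.3  34.4] size [119.5  90.3] yaw 0.21
side plate c [546.5  34.8] size [118.4  88.4] yaw 0.45
side pins [[503.7, -47.3], [583.5, -47.0]] dist 79.7 yaw 0.19
top plate c [543.5  35.9] size [121.3  98.2] yaw 0.3
top plate c [543.2  36.1] size [120.   97.8] yaw 0.69
```

The plate follows the fingers rigidly. Remaining: about 100 mm in -y and 2.8 mm in -x. I'll continue with the tip a little lower.

Request:
apply_moves --pt "-0.01 -0.2 -0.03 0 0 0 -0.3" --pt "-0.03 -0.4 -0.06 0 0 0 -0.3" --pt "-0.04 -0.6 -0.1 0 0 0 -0.3" --pt "-0.06 -0.8 -0.1 0 0 0 -0.3" --pt "-0.07 -1.0 -0.1 0 0 0 -0.3"

```text
t: 13.07
tool_pos: [544.9, 66.9, 24.7]
orientation: [0.705, 0.709, 0.002, -0.0]
ft_force: [0.6, 7.1, 4.6]
opening: 61.2
gripper_force: 3.6
```

Request:
apply_moves --pt "-0.01 -0.2 0 0 0 0 -0.3" --pt "-0.02 -0.4 0 0 0 0 -0.3" --pt "-0.03 -0.6 0 0 0 0 -0.3" --pt "-0.04 -0.7 0 0 0 0 -0.3" --pt "-0.05 -0.8 0 0 0 0 -0.3"

```text
t: 13.48
tool_pos: [543.6, 46.6, 24.7]
orientation: [0.706, 0.709, 0.002, -0.0]
ft_force: [0.9, 7.0, 5.2]
opening: 60.8
gripper_force: 3.7
```

```bash
python3 - <<'E'
from h import *
s=bot.observe(); print(s['t'],s['tool_pos'],R.from_quat(s['orientation']).as_matrix()[:,1],s['ft_force'])
im=bot.capture('side'); [plate('side',im,th=t) for t in(105,115,125)]
im=bot.capture('top'); [plate('top',im,th=t) for t in(100,125,140)]
E
```

```text
13.4833 [543.6343355   46.59516882  24.73944116] [0.99998815 0.00428894 0.00230513] [0.87490764 7.02947476 5.21940694]
side plate c [544.  -12.1] size [121.3  92.9] yaw 0.59
side plate c [543.7 -11.2] size [119.5  90.5] yaw 0.32
side plate c [543.9 -10.2] size [118.4  88.6] yaw 0.25
```

Request:
apply_moves --pt "0 -0.2 0 0 0 0 -0.3" --pt "0 -0.4 0 0 0 0 -0.3" --pt "0 -0.6 0 0 0 0 -0.3" --pt "0 -0.8 0 0 0 0 -0.3" --pt "0 -1.0 0 0 0 0 -0.3"

```text
t: 14.0
tool_pos: [543.2, 22.1, 24.7]
orientation: [0.705, 0.709, 0.002, -0.001]
ft_force: [-0.3, 9.2, 6.6]
opening: 61.0
gripper_force: 4.3
```

Request:
apply_moves --pt "0 -0.1 0 0 0 0 -0.3" --pt "0 -0.2 0 0 0 0 -0.3" --pt "0 -0.3 0 0 0 0 -0.3" --pt "0 -0.4 0 0 0 0 -0.3" --pt "0 -0.5 0 0 0 0 -0.3"

```text
t: 14.42
tool_pos: [542.9, 8.6, 24.4]
orientation: [0.706, 0.709, 0.001, -0.001]
ft_force: [0.7, 5.8, 3.6]
opening: 61.0
gripper_force: 2.8
```

```bash
python3 - <<'E'
from h import *
s=bot.observe(); print(s['t'],s['tool_pos'],R.from_quat(s['orientation']).as_matrix()[:,1],s['ft_force'])
im=bot.capture('side'); [plate('side',im,th=t) for t in(105,115,125)]
save('s4.png',cv2.resize(im[170:300,170:340],None,fx=4,fy=4,interpolation=cv2.INTER_CUBIC))
E
```

```text
14.4167 [542.88734185   8.60981291  24.38273964] [9.99989942e-01 4.42145520e-03 7.53167687e-04] [0.7487694  5.79946014 3.56831225]
side plate c [542.9 -51.4] size [120.9  94.2] yaw 0.16
side plate c [542.7 -50.5] size [119.   91.5] yaw 0.36
side plate c [542.9 -49.9] size [118.2  90.1] yaw 0.2
```

View pics/s4.png

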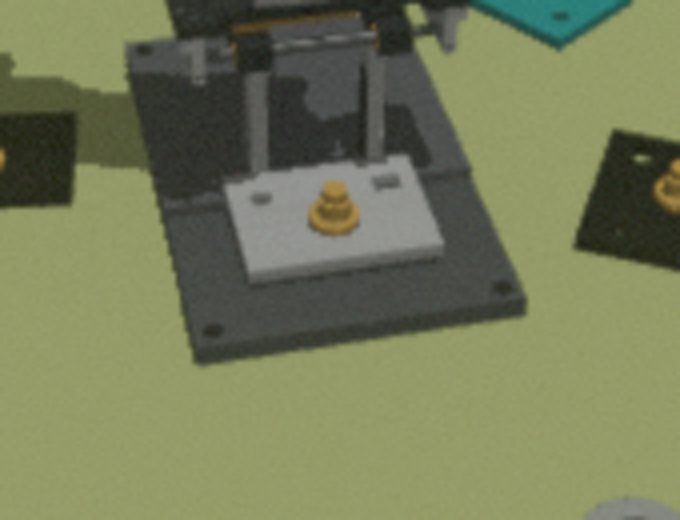

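The plate is over the pins, the fingers are on its +y edge and the part is clear. About 17 mm remains. I'll push slowly with a small +x correction.

Request:
apply_moves --pt "0 -0.08 0 0 0 0 -0.3" --pt "0.01 -0.16 0 0 0 0 -0.3" --pt "0.02 -0.24 0 0 0 0 -0.3" --pt "0.03 -0.32 0 0 0 0 -0.3" --pt "0.03 -0.4 0 0 0 0 -0.3"

```text
t: 14.88
tool_pos: [543.1, -2.0, 24.1]
orientation: [0.706, 0.708, 0.0, -0.001]
ft_force: [-0.4, 4.6, 2.7]
opening: 61.1
gripper_force: 2.5
```

Request:
apply_moves --pt "0 -0.04 0 0 0 0 -0.3" --pt "0 -0.08 0 0 0 0 -0.3" --pt "0 -0.12 0 0 0 0 -0.3" --pt "0 -0.16 0 0 0 0 -0.3" --pt "0 -0.16 0 0 0 0 -0.3"

```text
t: 15.3
tool_pos: [543.0, -7.6, 23.8]
orientation: [0.706, 0.708, -0.0, -0.0]
ft_force: [0.6, 3.4, 0.5]
opening: 61.0
gripper_force: 1.6
```

```bash
python3 - <<'E'
from h import *
s=bot.observe(); print(s['t'],s['tool_pos'],s['ft_force'])
im=bot.capture('side')
for z in(32,25): [plate('side',im,zt=z,th=t) for t in(115,125)]
E
```

```text
15.3 [543.01553528  -7.63233407  23.78689613] [0.58284326 3.36638668 0.5353782 ]
side plate c [541.3 -72.5] size [118.1  88.8] yaw 0.57
side plate c [541.6 -72.3] size [117.3  88.1] yaw 0.28
side plate c [543.1 -64.4] size [119.3  89.6] yaw 0.57
side plate c [543.4 -64.2] size [118.5  88.9] yaw 0.28
```

Request:
apply_moves --pt "0 -0.02 0 0 0 0 -0.3" --pt "0 -0.04 0 0 0 0 -0.3" --pt "0 -0.06 0 0 0 0 -0.3" --pt "0 -0.08 0 0 0 0 -0.3" --pt "0 -0.08 0 0 0 0 -0.3"

```text
t: 15.77
tool_pos: [543.1, -9.4, 23.9]
orientation: [0.706, 0.708, 0.0, -0.0]
ft_force: [-0.1, 4.7, -0.7]
opening: 60.9
gripper_force: 2.1
```

```bash
python3 - <<'E'
from h import *
s=bot.observe(); print(s['t'],s['tool_pos'],s['ft_force'])
im=bot.capture('side')
for z in(32,25): plate('side',im,zt=z,th=120)
save('s5.png',cv2.resize(im[190:280,200:300],None,fx=6,fy=6,interpolation=cv2.INTER_CUBIC))
E
```

```text
15.7667 [543.13608808  -9.40694183  23.89308403] [-0.10574445  4.68403866 -0.66832062]
side plate c [541.4 -74. ] size [ 87.7 118. ] yaw -0.0
side plate c [543.3 -65.9] size [ 88.5 119.1] yaw -0.0
```

View pics/s5.png

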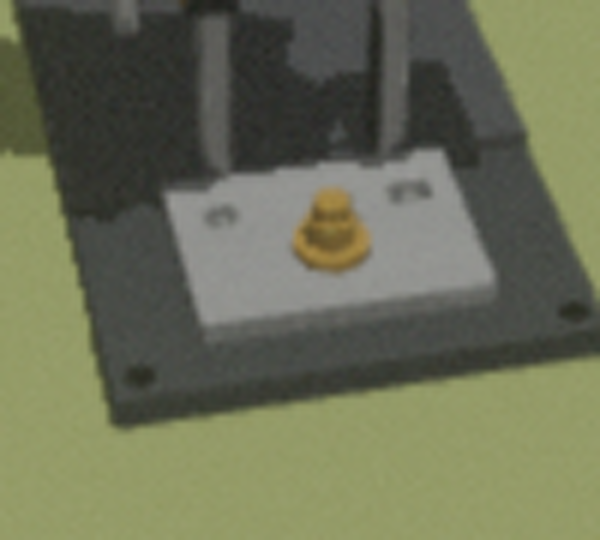

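The pins show inside both holes, at crop px (222,214) and (408,190). I'll back off and check from above.

Request:
apply_moves --pt "0 0.3 0 0 0 0 -0.3" --pt "0 0.8 0 0 0 0 -0.3" --pt "0 1.4 0.5 0 0 0 -0.3" --pt "0 1.6 1.8 0 0 0 -0.3" --pt "0 1.6 3.2 0 0 0 -0.3"

```text
t: 16.23
tool_pos: [541.7, 31.2, 103.4]
orientation: [0.706, 0.708, -0.002, -0.001]
ft_force: [0.3, -0.5, -0.1]
opening: 61.0
gripper_force: 0.0
```

Request:
apply_moves --pt "0 0 1.4 0 0 0 -0.6" --pt "0 -0.3 2.8 0 0 0 -1" --pt "0 -0.6 4.2 0 0 0 -1" --pt "0 -0.6 5.2 0 0 0 -1" --pt "0 -0.6 5.2 0 0 0 -1"

```text
t: 16.65
tool_pos: [546.7, 13.5, 239.5]
orientation: [0.707, 0.707, 0.003, 0.004]
ft_force: [1.1, -0.2, 0.1]
opening: 90.7
gripper_force: 0.0
```

```bash
python3 - <<'E'
from h import *
from scipy.optimize import least_squares
s=bot.observe(); print(s['t'],s['tool_pos'],s['ft_force'])
def corners(im,th):
    hsv=cv2.cvtColor(im,cv2.COLOR_RGB2HSV); m=((hsv[...,2]>th)&(hsv[...,1]<60)).astype(np.uint8)
    cs,_=cv2.findContours(m,cv2.RETR_EXTERNAL,cv2.CHAIN_APPROX_NONE)
    return [k for k in cs if cv2.contourArea(k)>300]
for n,th in(('wrist',195),('side',118),('top',130)):
    im=bot.capture(n); c=cam(n)
    for z in(25,28,32): plate(n,im,zt=z,th=th)
    for k in('hole_near','hole_far','pin_near','pin_far'):
        for d in bot.spot_point(n,k)[:3]:
            w=toworld(c,d['location'],15)
            if abs(w[1]+45)<25 and 480<w[0]<600: print(k,np.round(d['location'],1),round(d['confidence'],2),w.round(1))
    if n=='wrist':
        u,v=proj(c,[543,-60,25])[0].astype(int); save('w6.png',cv2.resize(im[max(v-55,0):v+55,u-80:u+80],None,fx=5,fy=5,interpolation=cv2.INTER_CUBIC))
E
```

```text
16.65 [546.73117178  13.52391956 239.4634432 ] [ 1.08762616 -0.17074352  0.0807885 ]
wrist plate c [539.4 -60.4] size [ 89.2 119.7] yaw -0.11
wrist plate c [539.4 -59.3] size [ 88.5 118.8] yaw -0.11
wrist plate c [539.5 -57.8] size [ 87.6 117.6] yaw -0.11
hole_near [218.1 209.9] 0.66 [501.1 -41.8  15. ]
hole_far [280.7 209.2] 0.65 [580.6 -41.   15. ]
pin_near [218.1 208.8] 0.73 [501.1 -40.3  15. ]
pin_near [216.5 209.7] 0.18 [499.  -41.5  15. ]
pin_far [276.1 206.2] 0.72 [574.7 -37.   15. ]
side plate c [543.4 -65.6] size [119.   89.4] yaw 0.39
side plate c [542.6 -69.1] size [118.5  89.1] yaw 0.39
side plate c [541.6 -73.7] size [117.9  88.6] yaw 0.39
hole_near [238.  227.8] 0.62 [507.9 -43.6  15. ]
hole_far [270.1 225.8] 0.77 [587.8 -52.7  15. ]
pin_near [238.8 228.7] 0.94 [509.2 -47.4  15. ]
pin_far [264.2 221.7] 0.93 [577.2 -33.9  15. ]
pin_far [236.3 227.5] 0.69 [504.  -41.6  15. ]
```

View pics/w6.png

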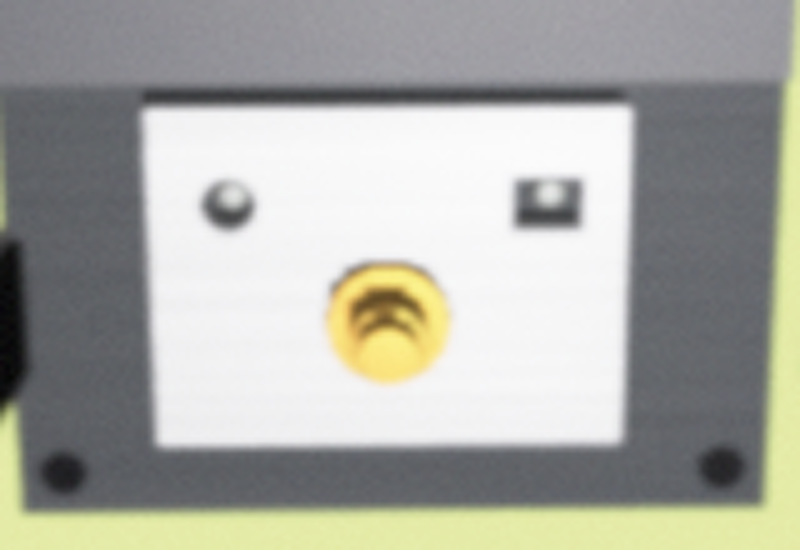

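From above, the plate lies in the lower seat with an even ~4 mm gap to the step, and both pins are inside their holes. Its apparent size best fits a top height of z=25. I'll confirm the height by touching the +y rim with the shut fingers, 20 mm clear of the part.

Request:
apply_moves --pt "0 -0.4 0 0 0 0 1" --pt "0 -1.0 -0.5 0 0 0 1" --pt "0 -1.75 -1.5 0 0 0 1" --pt "0 -1.75 -2.5 0 0 0 1" --pt "0 -1.75 -3.5 0 0 0 1"

```text
t: 17.82
tool_pos: [543.5, -31.0, 146.0]
orientation: [0.707, 0.707, 0.0, 0.001]
ft_force: [0.0, 0.8, -0.1]
opening: 64.1
gripper_force: 0.0
```

Request:
apply_moves --pt "0 0 -0.8 0 0 0 1" --pt "0 0 -1.6 0 0 0 1" --pt "0 0 -2.4 0 0 0 1" --pt "0 0 -3.1 0 0 0 1" --pt "0 0 -3.3 0 0 0 1"

```text
t: 18.23
tool_pos: [541.6, -29.2, 61.7]
orientation: [0.706, 0.708, -0.002, -0.001]
ft_force: [-1.0, -1.0, 0.6]
opening: 30.6
gripper_force: 0.0
```

Request:
apply_moves --pt "0 0 0 0 0 0 1" --pt "0 0 0 0 0 0 1" --pt "0 0 0 0 0 0 1" --pt "0 0 0 0 0 0 1" --pt "0 0 0 0 0 0 1"

```text
t: 18.65
tool_pos: [544.0, -28.4, 65.0]
orientation: [0.706, 0.708, 0.001, 0.001]
ft_force: [1.3, -0.4, -1.3]
opening: 1.0
gripper_force: 0.0
```

Request:
apply_moves --pt "0 0 -0.5 0 0 0 1" --pt "0 0 -0.9 0 0 0 1" --pt "0 0 -1.2 0 0 0 1" --pt "0 0 -1.35 0 0 0 1" --pt "0 0 -1.35 0 0 0 1"

```text
t: 19.07
tool_pos: [542.5, -28.3, 29.2]
orientation: [0.706, 0.708, -0.001, -0.001]
ft_force: [-0.8, -0.2, 0.2]
opening: 0.5
gripper_force: 0.0
```

Request:
apply_moves --pt "0 0 -0.03 0 0 0 1" --pt "0 0 -0.06 0 0 0 1" --pt "0 0 -0.09 0 0 0 1" --pt "0 0 -0.12 0 0 0 1" --pt "0 0 -0.12 0 0 0 1"

```text
t: 19.48
tool_pos: [543.3, -28.3, 27.3]
orientation: [0.706, 0.708, 0.0, 0.0]
ft_force: [-0.2, 0.7, 0.2]
opening: 0.5
gripper_force: 0.0
```

Request:
apply_moves --pt "0 0 -0.03 0 0 0 1" --pt "0 0 -0.06 0 0 0 1" --pt "0 0 -0.09 0 0 0 1" --pt "0 0 -0.12 0 0 0 1" --pt "0 0 -0.12 0 0 0 1"

```text
t: 19.9
tool_pos: [543.4, -28.4, 25.3]
orientation: [0.706, 0.708, 0.0, 0.0]
ft_force: [-2.9, -0.1, 11.0]
opening: 0.7
gripper_force: 5.2
```

The fingers met the plate at z = 25.3, against 25 for fully down, so it is seated. I'll retreat, check and hand in.

Request:
apply_moves --pt "0 0 0.5 0 0 0 1" --pt "0 0 1.5 0 0 0 1" --pt "0 0 3 0 0 0 1" --pt "0 0.5 4.5 0 0 0 1" --pt "0 1 6 0 0 0 1"

```text
t: 20.32
tool_pos: [542.7, -4.0, 175.7]
orientation: [0.707, 0.707, -0.0, -0.0]
ft_force: [1.3, 0.3, 0.3]
opening: 0.6
gripper_force: 0.0
```

Request:
apply_moves --pt "0 0.5 0.5 0 0 0 1" --pt "0 1 1 0 0 0 1" --pt "0 1 1.5 0 0 0 1" --pt "0 1 2 0 0 0 1" --pt "0 1 2 0 0 0 1"

```text
t: 20.73
tool_pos: [544.7, 21.9, 226.4]
orientation: [0.706, 0.708, 0.002, 0.001]
ft_force: [0.9, 0.2, 0.7]
opening: 0.3
gripper_force: 0.0
```

Request:
apply_moves --pt "0 0 0 0 0 0 1" --pt "0 0 0 0 0 0 1" --pt "0 0 0 0 0 0 1" --pt "0 0 0 0 0 0 1" --pt "0 0 0 0 0 0 1"

```text
t: 21.15
tool_pos: [542.9, 21.4, 223.5]
orientation: [0.706, 0.708, -0.001, -0.0]
ft_force: [-0.1, 0.8, -0.1]
opening: 0.5
gripper_force: 0.0
```

```bash
python3 - <<'E'
from h import *
im=bot.capture('side'); plate('side',im,zt=25,th=118); im=bot.capture('wrist'); plate('wrist',im,zt=25); print(bot.observe()['tool_pos'])
print(bot.hand_in())
E
```

```text
side plate c [543.4 -65.6] size [119.   89.4] yaw 0.39
[543.0708955   21.54104768 223.78878124]
the job is handed in; nothing more can be done
None
```

I handed the job in at about 21 s: the silver plate sits over both pins with its top at z ≈ 25 mm (fully down), and the arm is clear. The hand-in returned no verdict, so the pass is my own reading from a finger touch on the rim and the camera views.

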